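Take up a drum brake shoe with the star wheel

TASK

Take the adjusting tool from its stand and, working through the slot in the grey cover, lever the star wheel round a tooth at a time in the direction of the arrow until the brake shoe is fully home against the drum piece and the wheel will not turn any further. Feel for it: do not force or knock the wheel, and move the shoe only by its wheel. Then stand the tool back upright in its stand, with the jar of screws left where it is.

Things in the scene. Friction and masses are not known exactly. Their poses are not given: they have to be found in the camera images.
- brake_unit: Fixed unit: base plate 130 x 215 x 8 mm, a grey cover box 104 (x) x 64 (y) mm, top 76 mm up, and towards -y the shoe and a curved drum piece 66 mm high. Origin on the bench under the slot's middle; x along the slot, the way the raised arrow points and the teeth must be pushed (away from the robot); y along the wheel's axle; z up. Over 22 N from the tool on cover or wheel damages it.
- slot (a point): Middle of the slot at the cover's top face; axes as the unit. A 40 (x) by 14 (y) mm hole in the 4 mm thick cover. A tip 13 to 18 mm below this point is well in between two teeth; at 19 mm it may meet the hub; stopped at 5 to 9 mm it stands on a tooth. Come down slowly: landing on a tooth at more than 15 mm/s is a knock of 20 N or more.
- shoe_slide (a joint): Travel of the brake shoe towards the drum piece, in m: 0.012 when it is home against the drum piece (gap zero), smaller with a gap. The star wheel drives it: 4 mm a tooth. It starts 6 to 12 mm short.
- brake_shoe: The curved brake shoe (90 x 30 x 50 mm, steel with a dark lining) on the end of the strut that comes out of the cover towards -y of the unit. Origin as the brake unit's, shifted by the travel along the unit's -y. It must not be pushed directly.
- stand: Fixed tool stand: round base 80 mm across, 8 mm thick, with an upright steel tube of 40 mm outside and 16 mm inside diameter, top 92 mm above the bench. Origin: centre of the underside; z up.
- adjusting_tool: Loose adjusting tool, 180 mm long, 0.13 kg, standing upright in the stand: a round steel shank 7 mm thick, 82 mm long below a 25 mm collar, and above the collar a round wooden handle 26 mm thick, 88 to 180 mm above the tip. Origin at the tip of the shank, z along the tool towards the handle. In the stand the collar rests on the tube's top, the tip 10 mm above the bench.
- tool_grip (a point): Centre of the handle of the adjusting tool, on its axis, 135 mm above the tip (145 mm above the bench in the stand): grasp here. The tool is round, so any yaw will do. Hold it firmly (60 N) against turning in the fingers.
- jar_screws: Glass jar of screws, 66 mm across, 96 mm high, standing behind the stand. Origin: centre of its underside. Leave it.
- axle (a point): Centre of the star wheel, 40 mm above the bench, under the slot's middle. Steel wheel turning about the unit's y: 9 straight teeth 40 degrees apart, tips at radius 31 mm, 4 mm thick, 12 mm wide in y; hub radius 17 mm. Tooth position at the start unknown. Stiff: about 3 N at a tooth, stays where left; stops dead once the shoe is home. The slot lets the tool push about one tooth a stroke.
Not all that is in view belongs to the job. There is more than one size of the adjusting_tool; the one meant has the size given above.

How it is judged:
By the outcome, as a careful person would: the job done as asked, in the order asked, and still so for the second after the job is handed in, with the robot touching nothing.
It also fails if it takes over 72 s, if anything falls off the work surface, if the arm or the gripper's body presses on something with over 40 N, if the wrist force passes 120 N, or if a joint passes its speed limit or range.

ROBOT

A 6-joint arm with a two-finger parallel gripper is mounted at the origin on a cart in front of the work surface, level with it; the furniture and walls round the work are solid. World frame = base frame: x ahead of the robot, y to its left, z up, the work surface at z = 0. Lengths are in mm, angles in rad, forces in N, time in s.
With the tool pointing down it reaches from about 350 to 975 mm from the base axis. Payload 7.1 kg.
Tool frame: the origin (TCP) lies at the very end of the fingers, on their centre line; the grasp point (between the pads) lies 19 mm behind it; z points along the fingers, y is the line along which they close (so a half turn about z gives the same grasp; the last joint's range is limited). The gripper opens to 88 mm and grips with 3 to 60 N. Pads are 20 mm wide; open, the fingers measure 115 mm over their backs; the gripper's body (75 mm by 178 mm) begins 61 mm behind the grasp point.
Start: joints at [1.164, 0.423, 1.63, -0, 1.089, -0.019], TCP at [236.313, 578.585, 222.675] pointing down, gripper open.
Joint ranges: [-3, 3], [-0.9, 2.11], [0.09, 2.58], [-1.31, 4.45], [0.11, 2.69], [-2.54, 2.54]. Speed limits (rad/s): [2.39, 2.39, 3.01, 3.14, 3.14, 3.14].

INTERFACE

Orientations are given as a rotation vector (axis times angle).
In Python, from workcell import * gives the robot as it stands.
- The arm moves only by the tool step_arm, never from a script. Its argument "deltas" is a list of rows, each a list of 3 entries, a list of its own where there are three numbers: the shift along the tool's x, y, z in units of 300 mm (1.0 is 300 mm), then the turn, a rotation vector about the tool's x, y, z in units of 1.5 rad (1.0 is 1.5 rad), then the gripper command: -1 is shut, 1 is fully open, values between are in proportion. In form: [[[dx, dy, dz], [rx, ry, rz], gripper], ...]. A call has 1 to 20 rows; each row is the pose to reach, as a shift and turn from the pose commanded when the call began, along the tool's axes at that moment; what a row does not reach only later rows make up. A row lasts 1/12 s, in which the tool goes at most 41.7 mm and 7.16 degrees, less where a joint would pass 70% of its speed; a pose out of reach is approached as far as the arm can. A call with a number of a shift or a turn outside -1 to 1 is refused whole. A call with a gripper value outside its range is refused whole. The fingers move at their own pace and stop on an object; the grip force is fixed at half the most. Time passes only in rows, so rows that repeat a pose let the fingers close. It gives the time, the measured TCP pose, the force, the opening and the grip force at its end, in the units of the state.
- get_obs(): the state, without advancing time (a new reading comes with each control period).
- get_image(name): name is "scene" or "top" or "wrist"; returns a dict with "pixels" (420x560x3 uint8, red, green, blue), "fx", "fy", "cx", "cy" (pixels), "T" (4x4, takes a point from camera to world coordinates). Camera axes: x right, y down, z forward; pixel columns grow to the right and rows downward; lengths in mm; the calibration is good to about 2 mm. A picture is of the moment at which its call begins. There is no depth.
- close_job(): hands the job in; it is judged then, once.
The state is a dict: "t": time; "qpos": joint angles; "qvel": joint speeds; "joint_torque": joint torques, N m; "ee_pos": TCP position; "orientation": TCP orientation; "ft_force": force on the tool from outside, world axes, zero at the start; "moment": the same for the moment, N m; "width": finger opening in mm; "grasp_force": force on a finger pad.
Only numpy, scipy, OpenCV 4.12 (cv2) and the standard library are available. Lean on these libraries where they do the work, as an engineer would, in place of code of your own. Each camera call takes 0.05 s, during which the arm holds its last target. There are 200 camera calls.

## Working session

There is one attempt and no reset: what is moved stays moved. The work goes in short steps, Python scripts to look and compute and a tool call to move; the robot and the scene stay as the last step left them, time stands still between calls to the robot, and variables do not carry over. Pictures are saved under pics/ and viewed, at most 10 in all, crops included, and the job is handed in when it is done.

Besides the shell and the picture viewer there is one more tool, called after "Request:" in YAML: its name, and indented under it one key for each argument. step_arm: Moves the arm, as the interface text tells. Its arguments: {"type":"object","properties":{"deltas":{"type":"array","items":{"type":"array"}}},"required":["deltas"]}

```bash
ls; mkdir -p pics
cat > h.py <<'E'
from workcell import *
import numpy as np, cv2
from scipy.spatial.transform import Rotation as R
def ray(im,u,v):
    T=np.array(im["T"]); d=T[:3,:3]@np.array([(u-im["cx"])/im["fx"],(v-im["cy"])/im["fy"],1.]); return T[:3,3],d
def onz(im,u,v,z):
    o,d=ray(im,u,v); return o+d*(z-o[2])/d[2]
def proj(im,p):
    T=np.array(im["T"]); c=T[:3,:3].T@(np.array(p)-T[:3,3]); return im["fx"]*c[0]/c[2]+im["cx"],im["fy"]*c[1]/c[2]+im["cy"]
def save(im,n): cv2.imwrite("pics/"+n,cv2.cvtColor(np.asarray(im["pixels"]),cv2.COLOR_RGB2BGR))
E
python3 - <<'E'
from h import *
import pickle
d={n:get_image(n) for n in("top","scene")}
pickle.dump(d,open("ims.pkl","wb"))
for n in d: save(d[n],n+".png"); print(n,np.round(d[n]["T"],3).tolist(),d[n]["fx"])
o=get_obs(); print(o)
E
```

```text
pics
top [[-0.021, -0.992, 0.123, 411.79], [-0.997, 0.011, -0.082, -51.16], [0.079, -0.124, -0.989, 1077.157], [0.0, 0.0, 0.0, 1.0]] 466.3689021948904
scene [[0.891, -0.206, 0.404, 132.797], [-0.454, -0.405, 0.794, -902.755], [-0.0, -0.891, -0.454, 579.917], [0.0, 0.0, 0.0, 1.0]] 483.013994409299
{'t': 0.1, 'qpos': array([ 1.16401905e+00,  4.23760392e-01,  1.63060679e+00, -8.26697548e-06,
        1.08864364e+00, -1.89702942e-02]), 'qvel': array([-0.0002312 , -0.00091376, -0.00148736,  0.00059996, -0.00017014,
        0.00155657]), 'joint_torque': array([ 1.61951548e-04, -5.45609665e+01, -2.74322838e+01,  6.45243097e-02,
        1.87959289e-02, -3.80463644e-05]), 'ee_pos': array([236.10652058, 578.13009728, 221.98463104]), 'orientation': array([-6.05293241e-01, -3.08243122e+00,  2.17959931e-03]), 'ft_force': array([ 0.34684528, -0.40406034,  0.24014228]), 'moment': array([-0.0102176 , -0.00629276, -0.03584385]), 'grasp_force': 0.0, 'width': 87.61295676737028}
```

View pics/top.png

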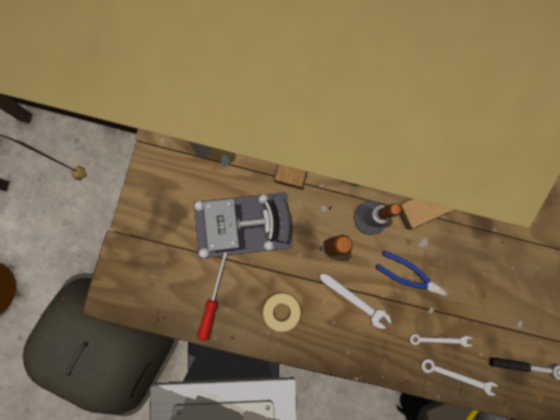

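View pics/scene.png

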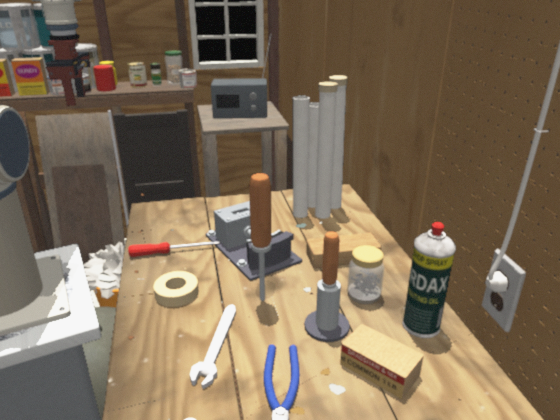

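Run:
```python
from h import *
import pickle
d=pickle.load(open("ims.pkl","rb")); t,s=d["top"],d["scene"]
f=lambda im,u,v,z: np.round(onz(im,u,v,z)).tolist()
print("stand base top/scene",f(t,372,218,4),f(s,328,325,4))
print("tube top",f(t,380,214,92),f(s,328,284,92))
print("handle top 190",f(t,396,210,190),f(s,330,237,190))
print("other base",f(s,262,300,0),f(t,325,249,0))
print("jar",f(s,366,295,0),"bottle",f(s,425,325,0), "box",f(t,425,212,0),f(s,380,375,0))
print("slot top",f(t,221,224,76),"tan edge at z0", f(t,140,130,0),f(t,280,165,0),f(t,400,195,0), f(t,530,225,0))
for n,im,c in(("top",t,(180,180,440,270)),("scene",s,(190,160,390,345))):
    x0,y0,x1,y1=c; cv2.imwrite(f"pics/c_{n}.png",cv2.resize(cv2.cvtColor(im["pixels"][y0:y1,x0:x1],cv2.COLOR_RGB2BGR),None,fx=3,fy=3,interpolation=cv2.INTER_CUBIC))
```

```text
stand base top/scene [509.0, -349.0, 4.0] [512.0, -349.0, 4.0]
tube top [510.0, -343.0, 92.0] [509.0, -346.0, 92.0]
handle top 190 [507.0, -346.0, 190.0] [502.0, -354.0, 190.0]
other base [440.0, -228.0, 0.0] [439.0, -236.0, 0.0]
jar [627.0, -305.0, 0.0] bottle [669.0, -424.0, 0.0] box [522.0, -480.0, 0.0] [525.0, -481.0, 0.0]
slot top [494.0, 0.0, 76.0] tan edge at z0 [722.0, 190.0, 0.0] [638.0, -135.0, 0.0] [564.0, -421.0, 0.0] [487.0, -740.0, 0.0]
```

View pics/c_scene.png

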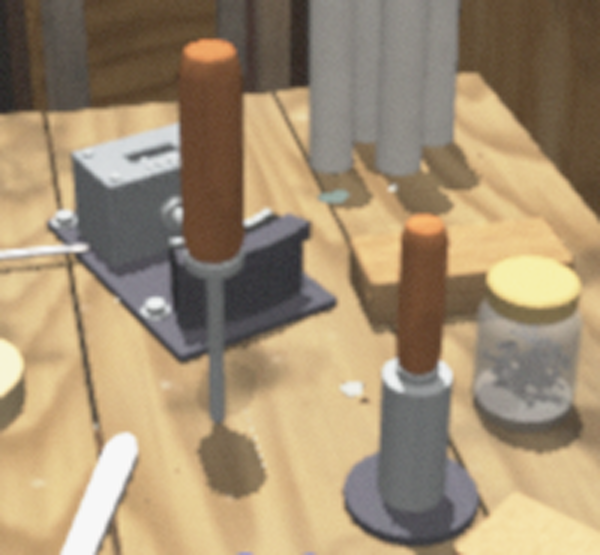

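View pics/c_top.png

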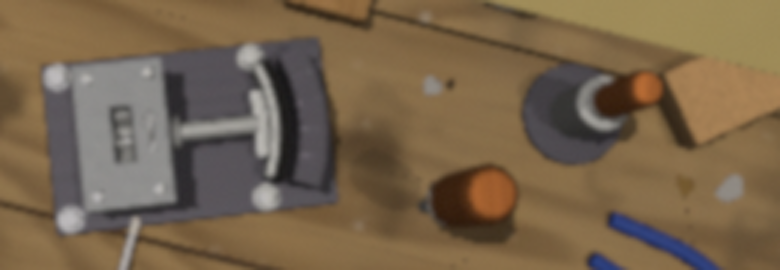

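Run:
```python
from h import *
import pickle
d=pickle.load(open("ims.pkl","rb")); t,s=d["top"],d["scene"]
def tri(a,b):
    o1,d1=ray(t,*a);o2,d2=ray(s,*b)
    d1/=np.linalg.norm(d1); d2/=np.linalg.norm(d2)
    k=np.linalg.lstsq(np.c_[d1,-d2],o2-o1,rcond=None)[0]
    p,q=o1+k[0]*d1,o2+k[1]*d2
    return np.round((p+q)/2),np.round(np.linalg.norm(p-q))
# crop coords -> pixel
T=lambda u,v:(180+u/3,180+v/3); S=lambda u,v:(190+u/3,160+v/3)
print("decoy top",tri(T(492,194),S(211,48)),"tip",tri(T(424,200),S(216,418)))
print("tool top",tri(T(647,86),S(425,222)))
print("stand base",onz(t,*T(572,113),8),onz(s,*S(411,492),8))
print("tubetop",onz(t,*T(605,104),92))
print("unit plate corners", [np.round(onz(t,*T(*c),8)) for c in((41,65),(318,38),(336,203),(60,234))])
print("cover corners", [np.round(onz(t,*T(*c),76)) for c in((73,66),(158,58),(172,203),(88,213))])
print("slot",onz(t,*T(123,134),76))
o=get_obs(); print(R.from_rotvec(o["orientation"]).as_matrix().round(3))
w=get_image("wrist");print(np.round(np.linalg.inv(np.r_[np.c_[R.from_rotvec(o["orientation"]).as_matrix(),o["ee_pos"]],[[0,0,0,1]]])@w["T"],2),w["fx"])
```

```text
decoy top (array([ 441., -226.,  257.]), np.float64(3.0)) tip (array([ 443., -226.,    0.]), np.float64(4.0))
tool top (array([ 510., -346.,  189.]), np.float64(1.0))
stand base [ 509.67931184 -344.71867342    8.        ] [ 509.21457063 -349.80001797    8.        ]
tubetop [ 508.17549376 -346.21822622   92.        ]
unit plate corners [array([552.,  65.,   8.]), array([ 571., -147.,    8.]), array([ 443., -158.,    8.]), array([424.,  51.,   8.])]
cover corners [array([542.,  35.,  76.]), array([547., -25.,  76.]), array([443., -34.,  76.]), array([437.,  25.,  76.])]
slot [4.92943831e+02 1.58195606e-01 7.60000000e+01]
[[-0.926  0.378 -0.001]
 [ 0.378  0.926 -0.001]
 [ 0.    -0.001 -1.   ]]
[[-0.0000e+00 -9.7000e-01 -2.6000e-01  7.0150e+01]
 [ 1.0000e+00 -0.0000e+00  0.0000e+00  7.0000e-02]
 [-0.0000e+00 -2.6000e-01  9.7000e-01 -1.6268e+02]
 [ 0.0000e+00  0.0000e+00  0.0000e+00  1.0000e+00]] 305.8792176701245
```

Request:
step_arm:
  deltas:
    - [[-0.857,-0.65,-0.093],[0,0,0.728],1]
    - [[-0.857,-0.65,-0.093],[0,0,0.728],1]
    - [[-0.857,-0.65,-0.093],[0,0,0.728],1]
    - [[-0.857,-0.65,-0.093],[0,0,0.728],1]
    - [[-0.857,-0.65,-0.093],[0,0,0.728],1]
    - [[-0.857,-0.65,-0.093],[0,0,0.728],1]
    - [[-0.857,-0.65,-0.093],[0,0,0.728],1]
    - [[-0.857,-0.65,-0.093],[0,0,0.728],1]
    - [[-0.857,-0.65,-0.093],[0,0,0.728],1]
    - [[-0.857,-0.65,-0.093],[0,0,0.728],1]

```text
t: 0.98
ee_pos: [401.4, 299.3, 250.8]
orientation: [2.126, 2.313, 0.0]
ft_force: [-0.9, 0.1, 0.2]
width: 87.7
grasp_force: 0.0
```

Request:
step_arm:
  deltas:
    - [[-0.893,0.253,0],[0,0,0],1]
    - [[-0.893,0.253,0],[0,0,0],1]
    - [[-0.893,0.253,0],[0,0,0],1]
    - [[-0.893,0.253,0],[0,0,0],1]
    - [[-0.893,0.253,0],[0,0,0],1]
    - [[-0.893,0.253,0],[0,0,0],1]
    - [[-0.893,0.253,0],[0,0,0],1]
    - [[-0.893,0.253,0],[0,0,0],1]
    - [[-0.893,0.253,0],[0,0,0],1]

```text
t: 1.73
ee_pos: [500.7, 40.5, 250.2]
orientation: [-2.117, -2.32, 0.0]
ft_force: [0.1, -0.6, -0.4]
width: 87.6
grasp_force: 0.0
```

Run:
```python
from h import *
import pickle
w=get_image("wrist"); pickle.dump(w,open("w1.pkl","wb")); save(w,"w1.png")
print(get_obs()["ee_pos"],proj(w,[493,0,76]))
```

```text
[500.23689982  41.4134579  250.18414324] (np.float64(267.4487998059536), np.float64(223.83943949480886))
```

View pics/w1.png

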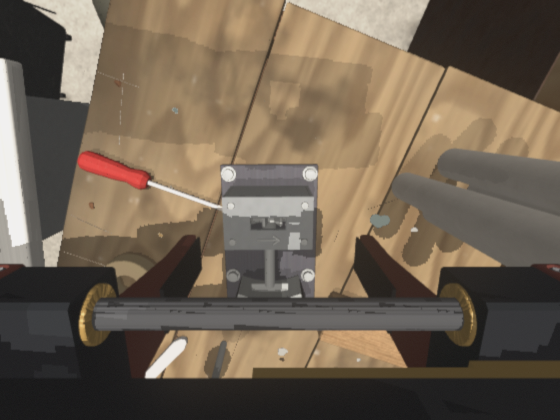

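Run:
```python
from h import *
import pickle
w=pickle.load(open("w1.pkl","rb"))
c=w["pixels"][180:260,215:325]
cv2.imwrite("pics/w1c.png",cv2.resize(cv2.cvtColor(c,cv2.COLOR_RGB2BGR),None,fx=7,fy=7,interpolation=cv2.INTER_CUBIC))
```

```text
(no output)
```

View pics/w1c.png

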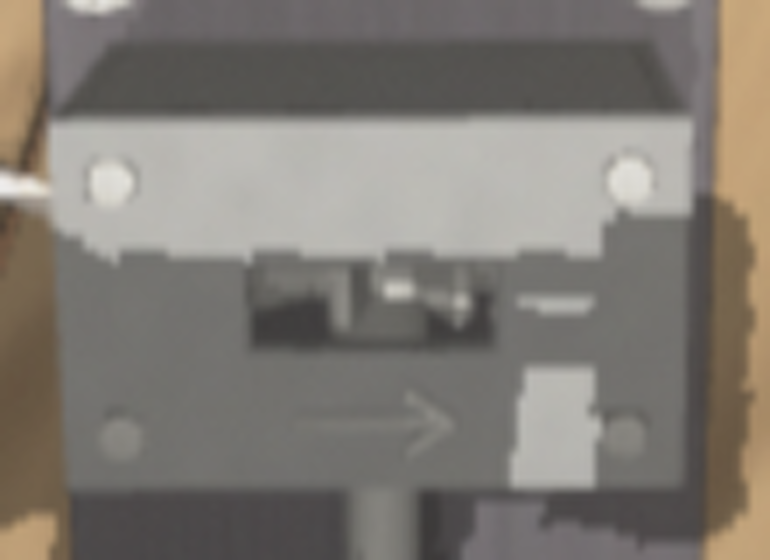

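Request:
step_arm:
  deltas:
    - [[-0.892,0.053,0],[0,0,0],1]
    - [[-0.892,0.053,0],[0,0,0],1]
    - [[-0.892,0.053,0],[0,0,0],1]
    - [[-0.892,0.053,0],[0,0,0],1]
    - [[-0.892,0.053,0],[0,0,0],1]
    - [[-0.892,0.053,0],[0,0,0],1]
    - [[-0.892,0.053,0],[0,0,0],1]
    - [[-0.892,0.053,0],[0,0,0],1]

```text
t: 2.45
ee_pos: [541.6, -225.7, 250.3]
orientation: [2.117, 2.32, -0.0]
ft_force: [-1.2, 0.3, 0.3]
width: 87.7
grasp_force: 0.0
```

Request:
step_arm:
  deltas:
    - [[-0.396,-0.14,0],[0,0,0],1]
    - [[-0.396,-0.14,0],[0,0,0],1]
    - [[-0.396,-0.14,0],[0,0,0],1]
    - [[-0.396,-0.14,0],[0,0,0],1]
    - [[-0.396,-0.14,0],[0,0,0],1]
    - [[-0.396,-0.14,0],[0,0,0],1]

```text
t: 2.95
ee_pos: [510.1, -343.9, 250.3]
orientation: [-2.115, -2.321, -0.001]
ft_force: [0.7, 0.5, -0.0]
width: 87.8
grasp_force: 0.0
```

Run:
```python
from h import *
import pickle
w=get_image("wrist"); save(w,"w2.png"); pickle.dump(w,open("w2.pkl","wb"))
o=get_obs();print(o["ee_pos"],o["orientation"],proj(w,[509,-346.5,190]),proj(w,[509,-346.5,92]),proj(w,[509,-346.5,8]))
hsv=cv2.cvtColor(w["pixels"],cv2.COLOR_RGB2HSV)
```

```text
[ 510.21800307 -343.69893526  250.36160993] [-2.11437560e+00 -2.32211751e+00 -7.29975729e-04] (np.float64(275.3206397435952), np.float64(223.9298120824538)) (np.float64(275.98522472556306), np.float64(195.64717194359739)) (np.float64(276.3105628499991), np.float64(181.80180777417362))
```

View pics/w2.png

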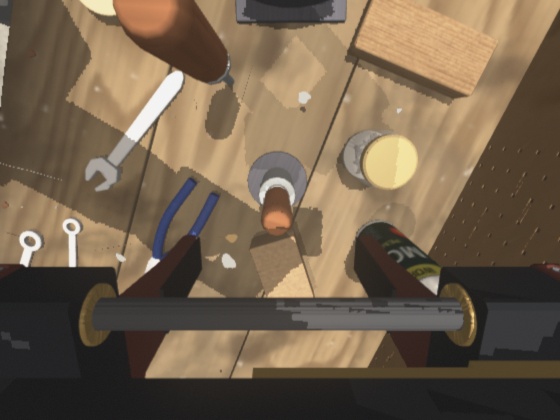

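Request:
step_arm:
  deltas:
    - [[-0.01,0,0.1],[0,0,0],1]
    - [[-0.01,0,0.2],[0,0,0],1]
    - [[-0.01,0,0.3],[0,0,0],1]
    - [[-0.01,0,0.38],[0,0,0],1]
    - [[-0.01,0,0.413],[0,0,0],1]
    - [[-0.01,0,0.413],[0,0,0],1]
    - [[-0.01,0,0.413],[0,0,0],1]

```text
t: 3.58
ee_pos: [510.7, -348.2, 127.2]
orientation: [-2.116, -2.322, -0.0]
ft_force: [-0.4, 0.7, 0.6]
width: 88.1
grasp_force: 0.0
```

Request:
step_arm:
  deltas:
    - [[0,0,0],[0,0,0],-1]
    - [[0,0,0],[0,0,0],-1]
    - [[0,0,0],[0,0,0],-1]
    - [[0,0,0],[0,0,0],-1]
    - [[0,0,0],[0,0,0],-1]
    - [[0,0,0],[0,0,0],-1]
    - [[0,0,0],[0,0,0],-1]
    - [[0,0,0],[0,0,0],-1]
    - [[0,0,0],[0,0,0],-1]
    - [[0,0,0],[0,0,0],-1]
    - [[0,0,0],[0,0,0],-1]
    - [[0,0,0],[0,0,0],-1]

```text
t: 4.58
ee_pos: [509.8, -349.2, 126.6]
orientation: [-2.118, -2.32, 0.0]
ft_force: [-0.0, -0.9, 0.9]
width: 25.1
grasp_force: 30.0
```

Request:
step_arm:
  deltas:
    - [[0,0,-0.02],[0,0,0],-1]
    - [[0,0,-0.05],[0,0,0],-1]
    - [[0,0,-0.1],[0,0,0],-1]
    - [[0,0,-0.15],[0,0,0],-1]
    - [[0,0,-0.2],[0,0,0],-1]
    - [[0,0,-0.25],[0,0,0],-1]
    - [[0,0,-0.3],[0,0,0],-1]
    - [[0,0,-0.35],[0,0,0],-1]
    - [[0,0,-0.383],[0,0,0],-1]
    - [[0,0,-0.383],[0,0,0],-1]

```text
t: 5.42
ee_pos: [511.0, -350.0, 244.6]
orientation: [2.115, 2.317, 0.001]
ft_force: [0.9, -0.2, -1.2]
width: 25.4
grasp_force: 30.0
```

Request:
step_arm:
  deltas:
    - [[0.07,0.03,0],[0,0,0],-1]
    - [[0.15,0.06,0],[0,0,0],-1]
    - [[0.23,0.09,0],[0,0,0],-1]
    - [[0.31,0.12,0],[0,0,0],-1]
    - [[0.4,0.157,0],[0,0,0],-1]

```text
t: 5.83
ee_pos: [545.4, -224.5, 240.8]
orientation: [-2.118, -2.319, 0.001]
ft_force: [0.8, -0.6, -0.4]
width: 25.6
grasp_force: 30.0
```

Request:
step_arm:
  deltas:
    - [[0.1,-0.02,0],[0,0,0],-1]
    - [[0.2,-0.04,0],[0,0,0],-1]
    - [[0.3,-0.055,0],[0,0,0],-1]
    - [[0.4,-0.075,0],[0,0,0],-1]
    - [[0.5,-0.095,0],[0,0,0],-1]
    - [[0.6,-0.115,0],[0,0,0],-1]
    - [[0.7,-0.13,0],[0,0,0],-1]
    - [[0.75,-0.14,0],[0,0,0],-1]
    - [[0.766,-0.143,0],[0,0,0],-1]
    - [[0.766,-0.143,0],[0,0,0],-1]
    - [[0.766,-0.143,0],[0,0,0],-1]

```text
t: 6.75
ee_pos: [482.5, -0.9, 241.4]
orientation: [2.117, 2.321, -0.0]
ft_force: [-0.3, 0.3, -1.5]
width: 25.6
grasp_force: 30.0
```

Run:
```python
from h import *
import pickle
w=get_image("wrist");t=get_image("top");s=get_image("scene"); pickle.dump((w,t,s),open("w3.pkl","wb"))
o=get_obs();print(o["ee_pos"],o["orientation"],o["ft_force"])
e=o["ee_pos"]; tip=e-[0,0,116]
print("tip expected",tip,proj(w,tip),"collar",proj(w,tip+[0,0,82]), "slot",proj(w,[493.6,0,76]), "scene tip",proj(s,tip),proj(s,[493.6,0,76]))
a=cv2.resize(w["pixels"][150:320,190:350],(560,595),interpolation=cv2.INTER_CUBIC)
cv2.imwrite("pics/w3.png",a[:,:,::-1])
x,y=map(int,proj(s,tip)); 
cv2.imwrite("pics/s3.png",cv2.resize(s["pixels"][y-70:y+70,x-80:x+80],(640,560),interpolation=cv2.INTER_CUBIC)[:,:,::-1]);print("s crop",x-80,y-70)
```

```text
[482.64595897  -1.46497474 241.46506549] [ 2.11945231e+00  2.31876848e+00 -3.00759958e-04] [-0.45070335 -0.10219913 -2.21026299]
tip expected [482.64595897  -1.46497474 125.46506549] (np.float64(277.1909368972721), np.float64(203.4752266611872)) collar (np.float64(277.07745623025056), np.float64(233.25388547080598)) slot (np.float64(287.30943538870713), np.float64(191.90204349285162)) scene tip (np.float64(234.84195032104), np.float64(191.33273891667466)) (np.float64(240.00676421798772), np.float64(209.94682160425864))
s crop 154 121
```

View pics/w3.png

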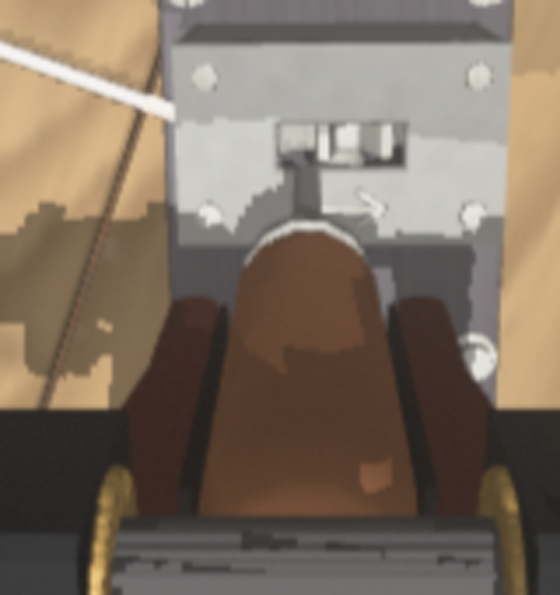

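View pics/s3.png

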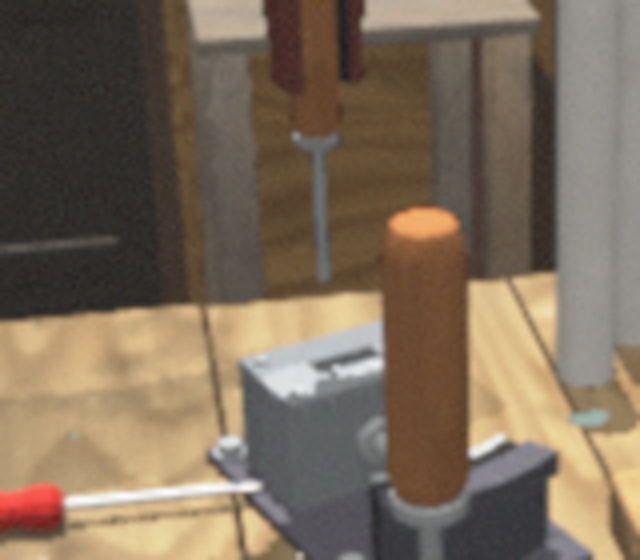

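Request:
step_arm:
  deltas:
    - [[0,-0.007,0.04],[0,0,0],-1]
    - [[0,-0.007,0.08],[0,0,0],-1]
    - [[0,-0.007,0.12],[0,0,0],-1]
    - [[0,-0.007,0.13],[0,0,0],-1]
    - [[0,-0.007,0.133],[0,0,0],-1]
    - [[0,-0.007,0.133],[0,0,0],-1]
    - [[0,-0.007,0.133],[0,0,0],-1]

```text
t: 7.48
ee_pos: [480.7, -1.0, 202.2]
orientation: [2.118, 2.319, 0.001]
ft_force: [0.2, -0.2, -1.9]
width: 25.5
grasp_force: 30.0
```

Request:
step_arm:
  deltas:
    - [[0,0,0.004],[0,0,0],-1]
    - [[0,0,0.008],[0,0,0],-1]
    - [[0,0,0.012],[0,0,0],-1]
    - [[0,0,0.016],[0,0,0],-1]
    - [[0,0,0.02],[0,0,0],-1]
    - [[0,0,0.023],[0,0,0],-1]
    - [[0,0,0.025],[0,0,0],-1]
    - [[0,0,0.027],[0,0,0],-1]
    - [[0,0,0.029],[0,0,0],-1]
    - [[0,0,0.031],[0,0,0],-1]
    - [[0,0,0.033],[0,0,0],-1]
    - [[0,0,0.035],[0,0,0],-1]

```text
t: 8.48
ee_pos: [480.2, -0.7, 191.1]
orientation: [2.118, 2.32, 0.0]
ft_force: [-0.2, -0.4, -0.7]
width: 25.5
grasp_force: 30.0
```

Request:
step_arm:
  deltas:
    - [[0,0,0.002],[0,0,0],-1]
    - [[0,0,0.004],[0,0,0],-1]
    - [[0,0,0.006],[0,0,0],-1]
    - [[0,0,0.008],[0,0,0],-1]
    - [[0,0,0.01],[0,0,0],-1]
    - [[0,0,0.012],[0,0,0],-1]
    - [[0,0,0.014],[0,0,0],-1]
    - [[0,0,0.016],[0,0,0],-1]
    - [[0,0,0.018],[0,0,0],-1]

```text
t: 9.23
ee_pos: [480.2, -0.7, 185.7]
orientation: [2.118, 2.32, -0.0]
ft_force: [-0.3, -0.5, -1.9]
width: 25.5
grasp_force: 30.0
```

Request:
step_arm:
  deltas:
    - [[0,0,0.002],[0,0,0],-1]
    - [[0,0,0.004],[0,0,0],-1]
    - [[0,0,0.006],[0,0,0],-1]
    - [[0,0,0.008],[0,0,0],-1]
    - [[0,0,0.01],[0,0,0],-1]

```text
t: 9.65
ee_pos: [480.2, -0.7, 182.7]
orientation: [-2.118, -2.32, 0.0]
ft_force: [-0.8, -0.3, -1.9]
width: 25.5
grasp_force: 30.0
```

Request:
step_arm:
  deltas:
    - [[0,0,0.002],[0,0,0],-1]
    - [[0,0,0.004],[0,0,0],-1]
    - [[0,0,0.006],[0,0,0],-1]
    - [[0,0,0.008],[0,0,0],-1]
    - [[0,0,0.01],[0,0,0],-1]
    - [[0,0,0.012],[0,0,0],-1]
    - [[0,0,0.014],[0,0,0],-1]
    - [[0,0,0.016],[0,0,0],-1]
    - [[0,0,0.018],[0,0,0],-1]
    - [[0,0,0.02],[0,0,0],-1]
    - [[0,0,0.02],[0,0,0],-1]

```text
t: 10.57
ee_pos: [480.1, -0.7, 176.6]
orientation: [-2.118, -2.32, 0.0]
ft_force: [-0.1, -0.3, -2.3]
width: 25.5
grasp_force: 30.0
```

Request:
step_arm:
  deltas:
    - [[0,0.003,0],[0,0,0],-1]
    - [[0,0.006,0],[0,0,0],-1]
    - [[0,0.009,0],[0,0,0],-1]
    - [[0,0.012,0],[0,0,0],-1]
    - [[0,0.015,0],[0,0,0],-1]
    - [[0,0.018,0],[0,0,0],-1]
    - [[0,0.021,0],[0,0,0],-1]
    - [[0,0.024,0],[0,0,0],-1]
    - [[0,0.027,0],[0,0,0],-1]

```text
t: 11.32
ee_pos: [488.2, 0.1, 176.7]
orientation: [-2.118, -2.32, 0.0]
ft_force: [-3.5, -0.0, 0.8]
width: 25.3
grasp_force: 30.0
```

Request:
step_arm:
  deltas:
    - [[0,0.003,0],[0,0,0],-1]
    - [[0,0.006,0],[0,0,0],-1]
    - [[0,0.009,0],[0,0,0],-1]
    - [[0,0.012,0],[0,0,0],-1]
    - [[0,0.015,0],[0,0,0],-1]
    - [[0,0.018,0],[0,0,0],-1]
    - [[0,0.021,0],[0,0,0],-1]
    - [[0,0.024,0],[0,0,0],-1]
    - [[0,0.027,0],[0,0,0],-1]
    - [[0,0.03,0],[0,0,0],-1]
    - [[0,0.033,0],[0,0,0],-1]
    - [[0,0.036,0],[0,0,0],-1]

```text
t: 12.32
ee_pos: [499.0, 1.0, 176.7]
orientation: [-2.118, -2.32, 0.0]
ft_force: [-2.9, -0.2, -3.0]
width: 25.5
grasp_force: 30.0
```

Request:
step_arm:
  deltas:
    - [[0,0.003,0],[0,0,0],-1]
    - [[0,0.006,0],[0,0,0],-1]
    - [[0,0.009,0],[0,0,0],-1]
    - [[0,0.012,0],[0,0,0],-1]
    - [[0,0.015,0],[0,0,0],-1]
    - [[0,0.018,0],[0,0,0],-1]
    - [[0,0.021,0],[0,0,0],-1]
    - [[0,0.024,0],[0,0,0],-1]
    - [[0,0.027,0],[0,0,0],-1]
    - [[0,0.027,0],[0,0,0],-1]

```text
t: 13.15
ee_pos: [507.7, 1.8, 177.0]
orientation: [2.118, 2.32, 0.001]
ft_force: [-1.6, 0.2, 0.1]
width: 25.7
grasp_force: 30.0
```

Request:
step_arm:
  deltas:
    - [[0,-0.003,0],[0,0,0],-1]
    - [[0,-0.003,-0.012],[0,0,0],-1]
    - [[0,-0.003,-0.024],[0,0,0],-1]
    - [[0,-0.003,-0.036],[0,0,0],-1]
    - [[0,-0.003,-0.051],[0,0,0],-1]
    - [[0,-0.003,-0.051],[0,0,0],-1]
    - [[0,-0.018,-0.051],[0,0,0],-1]
    - [[0,-0.034,-0.051],[0,0,0],-1]
    - [[0,-0.05,-0.051],[0,0,0],-1]
    - [[0,-0.064,-0.051],[0,0,0],-1]
    - [[0,-0.067,-0.051],[0,0,0],-1]
    - [[0,-0.067,-0.051],[0,0,0],-1]

```text
t: 14.15
ee_pos: [486.6, -0.1, 192.0]
orientation: [-2.118, -2.32, 0.0]
ft_force: [-0.1, 0.0, -1.7]
width: 25.4
grasp_force: 30.0
```

Request:
step_arm:
  deltas:
    - [[0,0,0.002],[0,0,0],-1]
    - [[0,0,0.004],[0,0,0],-1]
    - [[0,0,0.006],[0,0,0],-1]
    - [[0,0,0.008],[0,0,0],-1]
    - [[0,0,0.01],[0,0,0],-1]
    - [[0,0,0.012],[0,0,0],-1]
    - [[0,0,0.014],[0,0,0],-1]
    - [[0,0,0.016],[0,0,0],-1]
    - [[0,0,0.018],[0,0,0],-1]
    - [[0,0,0.02],[0,0,0],-1]
    - [[0,0,0.022],[0,0,0],-1]

```text
t: 15.07
ee_pos: [487.1, -0.0, 185.4]
orientation: [-2.118, -2.32, -0.0]
ft_force: [-0.9, -0.3, -1.7]
width: 25.5
grasp_force: 30.0
```

Request:
step_arm:
  deltas:
    - [[0,0,0.002],[0,0,0],-1]
    - [[0,0,0.004],[0,0,0],-1]
    - [[0,0,0.006],[0,0,0],-1]
    - [[0,0,0.008],[0,0,0],-1]
    - [[0,0,0.01],[0,0,0],-1]
    - [[0,0,0.012],[0,0,0],-1]

```text
t: 15.57
ee_pos: [487.1, -0.0, 181.8]
orientation: [2.118, 2.32, 0.0]
ft_force: [0.4, -0.2, -1.4]
width: 25.7
grasp_force: 30.0
```

Request:
step_arm:
  deltas:
    - [[0,0,0.002],[0,0,0],-1]
    - [[0,0,0.004],[0,0,0],-1]
    - [[0,0,0.006],[0,0,0],-1]
    - [[0,0,0.008],[0,0,0],-1]
    - [[0,0,0.01],[0,0,0],-1]
    - [[0,0,0.012],[0,0,0],-1]
    - [[0,0,0.014],[0,0,0],-1]
    - [[0,0,0.016],[0,0,0],-1]
    - [[0,0,0.016],[0,0,0],-1]

```text
t: 16.32
ee_pos: [487.0, -0.1, 177.0]
orientation: [-2.118, -2.32, 0.0]
ft_force: [0.5, -0.3, -1.8]
width: 25.7
grasp_force: 30.0
```

Request:
step_arm:
  deltas:
    - [[0,0.003,0],[0,0,0],-1]
    - [[0,0.006,0],[0,0,0],-1]
    - [[0,0.009,0],[0,0,0],-1]
    - [[0,0.012,0],[0,0,0],-1]
    - [[0,0.014,0],[0,0,0],-1]
    - [[0,0.014,0],[0,0,0],-1]

```text
t: 16.82
ee_pos: [490.8, 0.3, 176.9]
orientation: [-2.117, -2.32, 0.001]
ft_force: [-3.6, -0.4, -0.7]
width: 25.7
grasp_force: 30.0
```

Request:
step_arm:
  deltas:
    - [[0,0.002,0],[0,0,0],-1]
    - [[0,0.004,0],[0,0,0],-1]
    - [[0,0.006,0],[0,0,0],-1]
    - [[0,0.006,0],[0,0,0],-1]

```text
t: 17.15
ee_pos: [492.9, 0.5, 176.9]
orientation: [-2.118, -2.32, 0.001]
ft_force: [-3.1, 0.2, -2.6]
width: 25.6
grasp_force: 30.0
```

Request:
step_arm:
  deltas:
    - [[0,0.002,0],[0,0,0],-1]
    - [[0,0.004,0],[0,0,0],-1]
    - [[0,0.006,0],[0,0,0],-1]
    - [[0,0.006,0],[0,0,0],-1]

```text
t: 17.48
ee_pos: [494.8, 0.7, 177.0]
orientation: [-2.118, -2.32, 0.0]
ft_force: [-3.3, -0.4, -2.7]
width: 25.6
grasp_force: 30.0
```

Request:
step_arm:
  deltas:
    - [[0,0.002,0],[0,0,0],-1]
    - [[0,0.004,0],[0,0,0],-1]
    - [[0,0.006,0],[0,0,0],-1]
    - [[0,0.007,0],[0,0,0],-1]
    - [[0,0.007,0],[0,0,0],-1]

```text
t: 17.9
ee_pos: [496.9, 0.9, 177.1]
orientation: [-2.118, -2.32, 0.0]
ft_force: [-3.9, 0.7, -0.8]
width: 25.8
grasp_force: 30.0
```

Request:
step_arm:
  deltas:
    - [[0,0.002,0],[0,0,0],-1]
    - [[0,0.004,0],[0,0,0],-1]
    - [[0,0.006,0],[0,0,0],-1]
    - [[0,0.007,0],[0,0,0],-1]
    - [[0,0.007,0],[0,0,0],-1]

```text
t: 18.32
ee_pos: [497.9, 1.0, 176.9]
orientation: [-2.117, -2.319, 0.003]
ft_force: [-6.9, -1.0, 2.0]
width: 26.1
grasp_force: 30.0
```

Request:
step_arm:
  deltas:
    - [[0,0.001,0],[0,0,0],-1]
    - [[0,0.002,0],[0,0,0],-1]
    - [[0,0.003,0],[0,0,0],-1]
    - [[0,0.003,0],[0,0,0],-1]

```text
t: 18.65
ee_pos: [498.3, 1.1, 176.9]
orientation: [-2.116, -2.318, 0.004]
ft_force: [-8.1, -1.7, 2.4]
width: 25.6
grasp_force: 30.1
```

Request:
step_arm:
  deltas:
    - [[0,0.001,0],[0,0,0],-1]
    - [[0,0.002,0],[0,0,0],-1]
    - [[0,0.003,0],[0,0,0],-1]
    - [[0,0.004,0],[0,0,0],-1]
    - [[0,0.005,0],[0,0,0],-1]
    - [[0,0.005,0],[0,0,0],-1]
    - [[0,0.005,0],[0,0,0],-1]

```text
t: 19.23
ee_pos: [499.0, 1.2, 176.8]
orientation: [-2.115, -2.317, 0.006]
ft_force: [-9.5, -1.8, 4.8]
width: 25.7
grasp_force: 30.1
```

Run:
```python
from h import *
import pickle
t=get_image("top");s=get_image("scene");w=get_image("wrist"); pickle.dump((w,t,s),open("w4.pkl","wb"))
t0=pickle.load(open("ims.pkl","rb"))["top"]
a=[cv2.resize(i["pixels"][185:255,190:300],(550,280),interpolation=cv2.INTER_CUBIC) for i in (t0,t)]
cv2.imwrite("pics/cmp.png",np.vstack(a)[:,:,::-1]); 
print(np.round([proj(t,[493.6+p*.09,-p,60]) for p in(70,80,90,100)],1).tolist())
```

```text
[[253.7, 221.6], [258.3, 221.1], [262.9, 220.6], [267.4, 220.2]]
```

View pics/cmp.png

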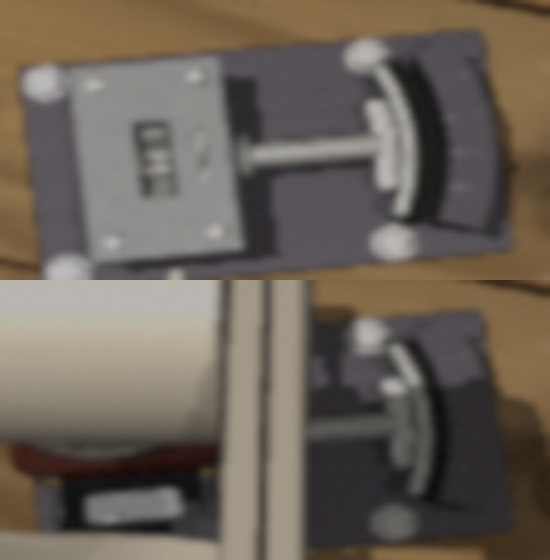

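Request:
step_arm:
  deltas:
    - [[0,-0.005,0],[0,0,0],-1]
    - [[0,-0.01,0],[0,0,0],-1]
    - [[0,-0.015,0],[0,0,0],-1]
    - [[0,-0.016,0],[0,0,0],-1]
    - [[0,-0.016,0],[0,0,0],-1]

```text
t: 19.8
ee_pos: [496.9, 0.8, 177.2]
orientation: [2.118, 2.32, 0.001]
ft_force: [-3.5, 0.1, -1.1]
width: 25.5
grasp_force: 30.0
```

Request:
step_arm:
  deltas:
    - [[0,-0.005,0],[0,0,0],-1]
    - [[0,-0.009,0],[0,0,0],-1]
    - [[0,-0.009,0],[0,0,0],-1]
    - [[0,-0.009,-0.01],[0,0,0],-1]
    - [[0,-0.009,-0.025],[0,0,0],-1]
    - [[0,-0.009,-0.05],[0,0,0],-1]
    - [[0,-0.009,-0.08],[0,0,0],-1]
    - [[0,-0.009,-0.13],[0,0,0],-1]
    - [[0,-0.009,-0.18],[0,0,0],-1]
    - [[0,-0.009,-0.217],[0,0,0],-1]
    - [[0,-0.009,-0.217],[0,0,0],-1]

```text
t: 20.72
ee_pos: [495.8, 0.6, 245.4]
orientation: [2.115, 2.317, 0.006]
ft_force: [0.4, -0.6, -2.3]
width: 25.8
grasp_force: 30.0
```

Run:
```python
from h import *
t=get_image("top");s=get_image("scene");w=get_image("wrist")
o=get_obs();e=o["ee_pos"];tip=e-[0,0,116];print(e,o["ft_force"])
a=cv2.resize(w["pixels"][150:320,190:350],(560,595),interpolation=cv2.INTER_CUBIC)
p=proj(s,tip);x,y=map(int,p)
b=cv2.resize(s["pixels"][y-60:y+20,x-16:x+16],(238,595),interpolation=cv2.INTER_CUBIC)
print("tip w",(np.array(proj(w,tip))-[190,150])*3.5,"s in crop",(np.array(p)-[x-16,y-60])*7.44)
print("collar s",(np.array(proj(s,tip+[0,0,82]))-[x-16,y-60])*7.44)
cv2.imwrite("pics/w5.png",np.hstack([a,b])[:,:,::-1])
```

```text
[493.80618171   0.60175217 242.20263888] [ 0.43297416 -0.35721556 -0.53190412]
tip w [302.06300845 184.10178173] s in crop [120.16347774 451.58732321]
collar s [109.40930701 192.83491209]
```

View pics/w5.png

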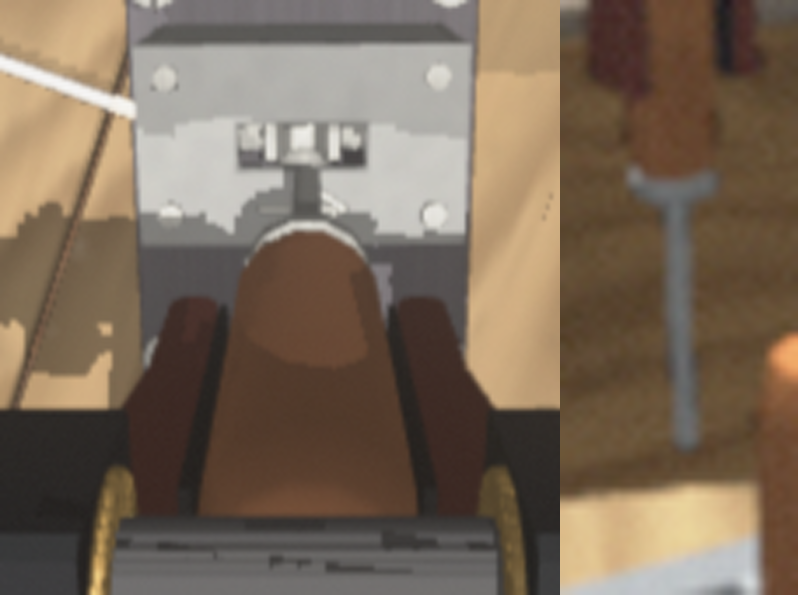

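Request:
step_arm:
  deltas:
    - [[-0.05,0.01,0],[0,0,0],-1]
    - [[-0.15,0.03,0],[0,0,0],-1]
    - [[-0.25,0.05,0],[0,0,0],-1]
    - [[-0.35,0.07,0],[0,0,0],-1]
    - [[-0.45,0.09,0],[0,0,0],-1]
    - [[-0.55,0.11,0],[0,0,0],-1]
    - [[-0.65,0.12,0],[0,0,0],-1]
    - [[-0.73,0.12,0],[0,0,0],-1]
    - [[-0.766,0.12,0],[0,0,0],-1]

```text
t: 21.62
ee_pos: [550.5, -227.6, 240.9]
orientation: [-2.12, -2.318, 0.002]
ft_force: [-0.3, -0.1, -1.1]
width: 25.8
grasp_force: 30.0
```

Request:
step_arm:
  deltas:
    - [[-0.07,-0.03,0],[0,0,0],-1]
    - [[-0.15,-0.06,0],[0,0,0],-1]
    - [[-0.23,-0.1,0],[0,0,0],-1]
    - [[-0.31,-0.14,0],[0,0,0],-1]
    - [[-0.37,-0.165,0],[0,0,0],-1]
    - [[-0.4,-0.176,0],[0,0,0],-1]
    - [[-0.4,-0.176,0],[0,0,0],-1]
    - [[-0.4,-0.176,0],[0,0,0],-1]

```text
t: 22.28
ee_pos: [508.9, -348.6, 241.6]
orientation: [-2.118, -2.318, -0.001]
ft_force: [0.2, -0.0, -1.2]
width: 25.2
grasp_force: 30.0
```

Run:
```python
from h import *
s=get_image("scene");o=get_obs();e=o["ee_pos"];print(e,o["orientation"],o["ft_force"])
# shank column per row in scene vs expected axis
for h in(5,20,40,60,75):
    p=proj(s,[510,-347,e[2]-116+h]); r=int(round(p[1])); row=s["pixels"][r-1:r+2,int(p[0])-9:int(p[0])+11].astype(int).mean(0)
    print(h,np.round(p,1),int(p[0])-9,(row[:,0]-row[:,2]).astype(int).tolist())
p=proj(s,[510,-347,92]);print("tube top",p)
for r in (8,12,16): 
    row=s["pixels"][int(p[1])+r,int(p[0])-16:int(p[0])+17].astype(int); print(int(p[0])-16,(row[:,0]-row[:,2]).tolist())
```

```text
[ 509.12421881 -348.15863677  241.72281043] [-2.11713506e+00 -2.31951520e+00 -6.77592685e-04] [ 1.13328982 -0.41632255 -1.06567547]
5 [329.8 264.9] 320 [45, 45, 44, 45, 45, 44, 38, 15, 0, 0, 0, 17, 40, 44, 45, 44, 43, 44, 44, 43]
20 [330.3 257.2] 321 [52, 53, 51, 53, 51, 49, 29, 7, 0, -1, 12, 34, 50, 51, 52, 52, 50, 51, 50, 50]
40 [330.9 246.8] 321 [89, 89, 91, 92, 92, 92, 91, 64, 8, -1, 7, 62, 92, 91, 90, 91, 92, 92, 92, 92]
60 [331.5 236.2] 322 [81, 82, 85, 86, 88, 87, 70, 23, 0, 0, 18, 69, 88, 90, 89, 89, 89, 87, 89, 87]
75 [331.9 228. ] 322 [84, 75, 63, 50, 41, 37, 29, 11, 1, -2, 0, 7, 21, 30, 34, 40, 48, 56, 68, 81]
tube top (np.float64(328.75101299385176), np.float64(284.0621934788298))
312 [70, 76, 78, 77, 61, 25, 3, -3, 0, -1, -3, 0, -3, -3, -2, -2, 0, -4, -3, -3, -3, -2, -1, -1, 1, 0, -1, 6, 42, 67, 67, 66, 64]
312 [75, 77, 77, 78, 53, 16, 0, 0, -2, 0, -1, -1, -3, -3, -2, -3, -3, -1, -1, -1, -2, -1, -2, -2, -2, -4, 1, 14, 53, 70, 73, 70, 69]
312 [74, 75, 75, 73, 51, 12, 0, 0, -2, 0, -2, -1, -3, -2, -1, -1, -2, -1, -2, -1, -3, -3, -2, -2, -3, -1, 3, 23, 54, 71, 73, 69, 68]
```

Request:
step_arm:
  deltas:
    - [[0,0,0.03],[0,0,0],-1]
    - [[0,0,0.06],[0,0,0],-1]
    - [[0,0,0.085],[0,0,0],-1]
    - [[0,0,0.1],[0,0,0],-1]
    - [[0,0,0.11],[0,0,0],-1]
    - [[0,0,0.12],[0,0,0],-1]
    - [[0,0,0.13],[0,0,0],-1]
    - [[0,0,0.14],[0,0,0],-1]
    - [[0,0,0.15],[0,0,0],-1]
    - [[0,0,0.15],[0,0,0],-1]

```text
t: 23.17
ee_pos: [508.7, -349.2, 196.6]
orientation: [-2.118, -2.32, 0.0]
ft_force: [-0.6, 0.4, -1.2]
width: 25.6
grasp_force: 30.0
```

Tip is inside the tube with no force; continuing down.

Request:
step_arm:
  deltas:
    - [[0,0,0.02],[0,0,0],-1]
    - [[0,0,0.05],[0,0,0],-1]
    - [[0,0,0.08],[0,0,0],-1]
    - [[0,0,0.11],[0,0,0],-1]
    - [[0,0,0.14],[0,0,0],-1]
    - [[0,0,0.17],[0,0,0],-1]
    - [[0,0,0.195],[0,0,0],-1]
    - [[0,0,0.21],[0,0,0],-1]
    - [[0,0,0.218],[0,0,0],-1]
    - [[0,0,0.224],[0,0,0],-1]
    - [[0,0,0.224],[0,0,0],-1]
    - [[0,0,0.224],[0,0,0],-1]

```text
t: 24.17
ee_pos: [509.2, -349.5, 130.3]
orientation: [2.118, 2.32, 0.0]
ft_force: [-0.2, 0.3, -1.8]
width: 25.9
grasp_force: 30.0
```

Last ~3.5 mm slowly until the collar seats.

Request:
step_arm:
  deltas:
    - [[0,0,0.002],[0,0,0],-1]
    - [[0,0,0.004],[0,0,0],-1]
    - [[0,0,0.006],[0,0,0],-1]
    - [[0,0,0.008],[0,0,0],-1]
    - [[0,0,0.01],[0,0,0],-1]
    - [[0,0,0.012],[0,0,0],-1]
    - [[0,0,0.012],[0,0,0],-1]

```text
t: 24.75
ee_pos: [509.0, -349.3, 126.6]
orientation: [2.118, 2.32, -0.0]
ft_force: [-0.1, -0.0, 0.9]
width: 25.5
grasp_force: 30.0
```

Request:
step_arm:
  deltas:
    - [[0,0,0],[0,0,0],-0.3]
    - [[0,0,0],[0,0,0],-0.2]
    - [[0,0,0],[0,0,0],0]
    - [[0,0,0],[0,0,0],0.3]
    - [[0,0,0],[0,0,0],0.6]
    - [[0,0,0],[0,0,0],1]
    - [[0,0,0],[0,0,0],1]
    - [[0,0,0],[0,0,0],1]
    - [[0,0,0],[0,0,0],1]
    - [[0,0,0],[0,0,0],1]
    - [[0,0,0],[0,0,0],1]

```text
t: 25.67
ee_pos: [509.0, -349.3, 126.4]
orientation: [-2.118, -2.32, 0.0]
ft_force: [-0.9, 0.8, -0.4]
width: 87.3
grasp_force: 0.0
```

Request:
step_arm:
  deltas:
    - [[0,0,-0.05],[0,0,0],1]
    - [[0,0,-0.15],[0,0,0],1]
    - [[0,0,-0.25],[0,0,0],1]
    - [[0,0,-0.35],[0,0,0],1]
    - [[0,0,-0.42],[0,0,0],1]
    - [[0,0,-0.42],[0,0,0],1]
    - [[0,0,-0.42],[0,0,0],1]

```text
t: 26.25
ee_pos: [509.5, -349.6, 253.7]
orientation: [2.116, 2.318, 0.001]
ft_force: [0.3, -0.0, -0.4]
width: 88.1
grasp_force: 0.0
```

Run:
```python
from h import *
import pickle
d=pickle.load(open("ims.pkl","rb")); s0,t0=d["scene"],d["top"]
s=get_image("scene");t=get_image("top");o=get_obs();print(o["ee_pos"],o["ft_force"],o["width"])
def orange(im,x0,y0,x1,y1):
    h=cv2.cvtColor(im["pixels"],cv2.COLOR_RGB2HSV)[y0:y1,x0:x1]; m=(h[...,0]<14)&(h[...,1]>140)&(h[...,2]>50)
    v,u=np.nonzero(m); return len(u),u.mean()+x0,v.mean()+y0,v.min()+y0,v.max()+y0
print(orange(s0,318,225,345,290),orange(s,318,225,345,290))
diff=lambda a,b,x0,y0,x1,y1:np.abs(a["pixels"][y0:y1,x0:x1].astype(int)-b["pixels"][y0:y1,x0:x1]).mean()
print("jar",diff(s0,s,348,245,384,300),"decoy",diff(s0,s,248,240,275,305))
# shoe/drum gap profile across top view at arc middle, before / after
for im in(t0,t): print([int(im["pixels"][219:224,x].mean()) for x in range(252,294)])
```

```text
[ 508.36639832 -348.83002602  251.18959642] [ 1.31860402  0.2992099  -0.18866032] 87.4610834854634
(180, np.float64(330.4277777777778), np.float64(253.6611111111111), np.int64(235), np.int64(281)) (155, np.float64(330.1161290322581), np.float64(250.8774193548387), np.int64(232), np.int64(282))
jar 9.587037037037037 decoy 7.758024691358025
[132, 134, 136, 136, 135, 136, 137, 137, 137, 137, 137, 137, 139, 147, 162, 170, 158, 134, 141, 159, 138, 84, 40, 28, 29, 27, 31, 52, 74, 85, 86, 85, 84, 84, 83, 80, 73, 60, 53, 60, 79, 93]
[137, 140, 142, 142, 142, 142, 143, 143, 143, 143, 143, 143, 143, 142, 141, 142, 149, 161, 170, 166, 144, 140, 157, 146, 99, 50, 36, 54, 75, 83, 79, 75, 74, 73, 73, 70, 62, 49, 41, 49, 68, 82]
```

```bash
python3 -c "
from workcell import *
print(close_job())"
```

```text
the job is handed in; nothing more can be done
None
```

The job is handed in at about 26 s: the wheel went round in two strokes until it stopped dead at about 10 N, the shoe moved about 7 mm and looks home against the drum piece, the tool is back upright in its stand and the jar was not touched; I viewed 11 pictures, one over your limit of 10.

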